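# Shut off the bench air valve under the sliding cover

## Task

Close down the air feed of this electronics bench: with the fingertips, push the flat cover of the low grey service box all the way along its guides to the far stop, so that the two valve handles are uncovered. Then push the handle that ends in a round disc through its quarter turn until it is fully shut (crosswise to its pipe), and leave the straight handle and everything else on the bench as it is. Only push; lift nothing.

Things in the scene. Friction and masses are not known exactly. Their poses are not given: they have to be found in the camera images.
- box: Fixed grey steel service box, 162 (x) by 520 (y) by 70 mm high; origin on the bench under its centre, long axis y to the robot's left at yaw 0. The -y half (y -252 to -3, x -65 to 65 mm) is an open trough with two valves; the +y half is a deck 62 mm high where the cover parks. Guide walls (x = +-75 to 81 mm) and end walls, the stops (inner faces y = +-252 mm), are all 70 mm high.
- cover: Loose flat aluminium cover, 146 (x) by 250 (y) by 5 mm, about 0.6 kg, lying 62 mm above the bench between the guides (2 mm play each side); origin under its centre. It starts over the trough (origin at box y about -125 to -105 mm) and slides in box +y to the far stop (origin at box y = +127 mm). Sliding takes a few newtons.
- cover_rib (a point): Centre of the upright rib on the cover: 90 mm long in the cover's x, 12 mm thick in y, standing from 67 to 89 mm above the bench; this point is 78 mm above the bench.
- marked_handle (a joint): Turn of the disc-ended handle, rad: 0 = open (along its pipe, pointing in box +x), 1.571 = fully shut at its stop (pointing in box +y); counter-clockwise from above shuts it. Starts at 0 to 0.3, turns stiffly (0.12 N m, 2 to 3 N at the disc), stays where it is left.
- marked_pivot (a point): Turning axis of the disc-ended handle, at mid-thickness of the handle, 50 mm above the bench; its axes are parallel to the box's. It lies at box x = -35 mm and box y = -188 or -88 mm: either place in the trough.
- marked_tip (a point): Centre of the disc at the end of the marked steel handle: disc 30 mm across, 12 mm thick (44 to 56 mm above the bench), 48 mm from the pivot, on a bar 10 mm wide. The pipe and valve body below it reach 35 mm above the bench, within 14 mm of the line parallel to box x through the pivot.
- plain_tip (a point): Point 48 mm from the pivot on the other handle, to be left alone: a straight steel bar 10 mm wide, 63 mm long, no disc, 45 to 55 mm above the bench. Its pivot is in the other place of the trough, 100 mm from the marked one; it stands open within 0.3 rad of box +x.
- module_a: Loose bystander: small aluminium connector module, 34 x 60 x 22 mm, origin under its centre.
- module_b: Loose bystander: aluminium connector module, 34 x 75 x 22 mm, origin under its centre.
- remote: Loose bystander: black remote control, 45 x 150 x 16 mm, origin under its centre.
- board: Loose bystander: green circuit board, 56 x 85 mm, 22 mm high, origin under its centre.
- adapter: Loose bystander: black power adapter, 50 x 72 x 30 mm, origin under its centre.
- fitting: Loose bystander: small brass fitting, 18 mm across, 18 mm high, standing on the trough floor (4 mm above the bench) between the two pipes near the +x wall; origin under its centre.
- mouse: Loose bystander: black computer mouse, 62 x 105 x 33 mm, origin under its centre.

How it is judged (in metres and radians):
On the way, in this order (a step that is already met when the one before it is completed fails the run):
1. the cover has been pushed along the guides to the far stop (y of cover in the frame of box above 0.105 m and z of cover in the frame of box below 0.07 m), for 0.2 s.
2. the disc-ended handle is shut (value of joint marked_handle above 1.42 rad and y of cover in the frame of box above 0.105 m), for 0.2 s.
At the end, for the whole second after the job is handed in: The cover lies flat in its guides within 22 mm of the far stop, the disc-ended handle is within 0.15 rad of its shut stop, both are at rest, and the straight handle's tip is within 12 mm of where it started (all of step 2 and z of cover in the frame of box below 0.07 m and velocity of joint marked_handle below 0.05 rad/s and linear speed of cover below 0.02 m/s and distance of plain_tip from where it was at the start of the episode below 0.012 m); the robot touches nothing.
It fails at once if the cover is lifted or tipped out of its guides (more than 10 mm up, or 0.15 rad of tilt) (z of cover in the frame of box above 0.072 m or angle between cover's own z axis and vertical above 0.15 rad).
It fails at once if the straight handle is moved by more than 12 mm (distance of plain_tip from where it was at the start of the episode above 0.012 m).
It fails at once if a loose thing on the bench is lifted or displaced by more than 25 mm (distance of any of module_a, module_b, remote, board, adapter, mouse, fitting from where it was at the start of the episode above 0.025 m).
It also fails if it takes over 48 s, if anything falls off the work surface, if the arm or the gripper's body presses on something with over 40 N, if the wrist force passes 120 N, or if a joint passes its speed limit or range.

## Robot

A 6-joint arm with a two-finger parallel gripper is mounted at the origin on the work surface. World frame = base frame: x ahead of the robot, y to its left, z up, the work surface at z = 0. Lengths are in mm, angles in rad, forces in N, time in s.
With the tool pointing down it reaches from about 400 to 925 mm from the base axis. Payload 12.5 kg.
Tool frame: the origin (TCP) lies at the very end of the fingers, on their centre line; the grasp point (between the pads) lies 19 mm behind it; x points along the fingers, y is the direction in which the jaws open and shut, and the axes are right-handed (so a half turn about x gives the same grasp; the last joint's range is limited). The gripper opens to 95 mm and grips with 3 to 60 N. Pads are 20 mm wide; open, the fingers measure 119 mm over their backs; the gripper's body (75 mm by 180 mm) begins 59 mm behind the grasp point.
Start: joints at [-0.106, 0.491, 1.559, -0, 1.092, -0.106], TCP at [625.017, 0.021, 214.661] pointing down, gripper open.
Joint ranges: [-3.1, 3.1], [-0.84, 2.19], [0.05, 2.79], [-1.13, 4.28], [0.06, 2.93], [-2.69, 2.69]. Speed limits (rad/s): [2.22, 2.22, 2.79, 3.14, 3.14, 3.14].

## Interface

Orientations are given as [roll, pitch, yaw] about the fixed x, y, z axes, in that order (R = Rz(yaw) Ry(pitch) Rx(roll)).
In Python, from cell import env, optics, job gives the robot as it stands.
- The arm moves only by the shell command python3 -m handwheel 'ROWS' [OPENING]. ROWS is JSON, a list of rows, each an object with "travel": the shift along the world's x, y, z in mm, a list of three; "roll": the turn about the world's z in degrees. In form: [{"travel": [dx, dy, dz], "roll": roll}, ...]. A call has 1 to 8 rows; each row is the pose to reach, as a shift and turn from the pose commanded when the call began; what a row does not reach only later rows make up. A row lasts 1/10 s, in which the tool goes at most 50 mm and 8.59 degrees, less where a joint would pass 70% of its speed; a pose out of reach is approached as far as the arm can. A call with a gripper value outside its range is refused whole. OPENING is the closure, from -1 (fully open) to 1 (shut), set as the call begins (- or left out, the last holds). The fingers move at their own pace and stop on an object; the grip force is fixed at half the most. Time passes only in rows, so rows that repeat a pose let the fingers close. It gives the time, the measured TCP pose, the force and the opening at its end, in the units of the state.
- env.state(): the state, without advancing time (a new reading comes with each control period).
- optics.read_camera(name): name is "scene" or "side" or "wrist"; returns the picture (384x512x3 uint8, red, green, blue); there is no depth.
- optics.camera_params(name): a dict with "fx", "fy", "cx", "cy" (pixels), "k1" (the pictures are not rectified: a ray, as slopes to the right and down, at radius r is drawn at 1 + k1 r^2 times it, then the intrinsics apply), "world_from_camera" (4x4, takes a point from camera to world coordinates). Camera axes: x right, y up, looking along -z (the intrinsics and any distortion apply to the point x, -y, -z); pixel columns grow to the right and rows downward; lengths in mm; the calibration is good to about 2 mm. A picture is of the moment at which its call begins: read the wrist's pose just before it. camera_params takes no time and is no camera call; for the wrist camera it gives the pose at the moment of the call.
- job.job_done(): hands the job in, once; it reports no verdict.
The state is a dict: "t": time; "joints": joint angles; "qvel": joint speeds; "tau": joint torques, N m; "eef_pos": TCP position; "tcp_rot": TCP orientation; "ft_force": force on the tool from outside, world axes, zero at the start; "moment": the same for the moment, N m; "opening": opening from 0.0 (shut) to 1.0 (fully open).
Only numpy, scipy, OpenCV 4.12 (cv2) and the standard library are available. Lean on these libraries where they do the work, as an engineer would, in place of code of your own. Each camera call takes 0.05 s, during which the arm holds its last target.

## Working session

There is one attempt and no reset: what is moved stays moved. The work goes in short steps, Python scripts to look and compute and a shell command to move; the robot and the scene stay as the last step left them, time stands still between calls to the robot, and variables do not carry over. Pictures are saved under pics/ and viewed, and the job is handed in when it is done.

```bash
ls; mkdir -p pics; python3 - <<'E'
from cell import env, optics, job
import cv2
s=env.state(); print(s)
for n in ("scene","side","wrist"):
    p=optics.camera_params(n); print(n,p)
    cv2.imwrite(f"pics/{n}0.png",optics.read_camera(n)[:,:,::-1])
E
```

```text
pics
{'t': 0.0, 'joints': array([-1.05606599e-01,  4.91551204e-01,  1.55946338e+00,  1.81586374e-05,
        1.09170351e+00, -1.05606357e-01]), 'qvel': array([ 1.25831508e-03,  4.43744274e-04,  1.24198041e-03, -8.92536210e-05,
       -1.38458005e-04, -1.21838031e-03]), 'tau': array([-9.52334158e-04, -6.12640929e+01, -2.58175153e+01,  6.92750537e-02,
        4.83079045e-02, -1.38641695e-05]), 'eef_pos': array([6.24748396e+02, 4.96743386e-02, 2.14062145e+02]), 'tcp_rot': array([-1.6907114 ,  1.56967077,  3.02166895]), 'ft_force': array([ 0.09988507, -0.757912  , -1.21778628]), 'moment': array([-0.00615953, -0.02928043, -0.01433819]), 'opening': 1.0003861922888784}
scene {'fx': 354.86357402744414, 'fy': 354.86357402744414, 'cx': 249.77120193416297, 'cy': 192.54427102908036, 'k1': -0.06735440251433925, 'world_from_camera': array([[ 3.95864122e-01, -7.81153334e-01,  4.82795056e-01,
         9.48494044e+02],
       [ 9.18286102e-01,  3.33010132e-01, -2.14137542e-01,
        -2.58384714e+02],
       [ 6.49860963e-03,  5.28113360e-01,  8.49149014e-01,
         8.58928651e+02],
       [ 0.000
[... 376 characters left out ...]

        -7.65908773e+02],
       [-5.20213849e-03,  8.80318369e-01,  4.74354833e-01,
         6.13747776e+02],
       [ 0.00000000e+00,  0.00000000e+00,  0.00000000e+00,
         1.00000000e+00]])}
wrist {'fx': 315.86258363826084, 'fy': 315.86258363826084, 'cx': 252.73843281768086, 'cy': 193.83898428710506, 'k1': -0.08976079066457729, 'world_from_camera': array([[ 9.99998401e-01, -1.39246352e-03,  1.12216574e-03,
         6.25484035e+02],
       [ 1.02845446e-03,  9.61118285e-01,  2.76135085e-01,
         7.82914932e+01],
       [-1.46304204e-03, -2.76133490e-01,  9.61118180e-01,
         3.84330020e+02],
       [ 0.00000000e+00,  0.00000000e+00,  0.00000000e+00,
         1.00000000e+00]])}
```

View pics/scene0.png

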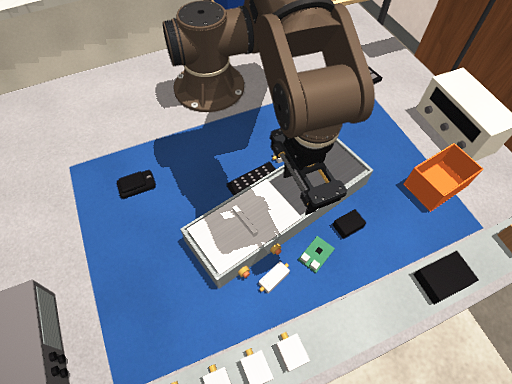

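View pics/side0.png

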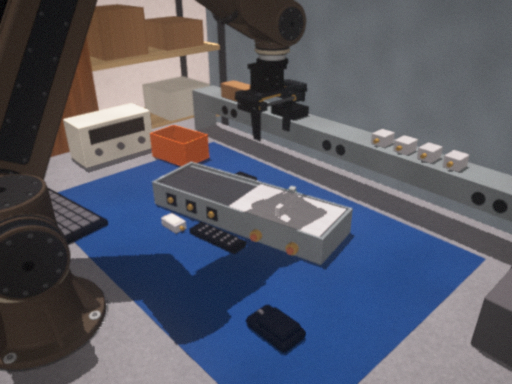

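View pics/wrist0.png

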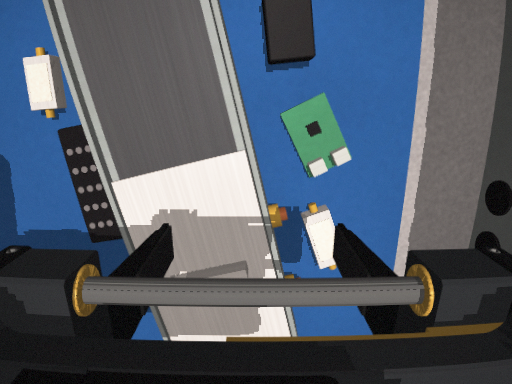

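The scene view shows the box from about (183,232) to (370,165), with its near corner at (220,285). The cover sits over the lower-left half, with its rib near (237,222). I'll zoom in to get the corners.

```bash
cat > h.py <<'E'
import numpy as np, cv2
from cell import env, optics, job
def K(p): return np.array([[p['fx'],0,p['cx']],[0,p['fy'],p['cy']],[0,0,1.]])
def cast(p,uv,z):
    uv=np.atleast_2d(np.array(uv,float)); out=[]
    # model: xd = x(1+k1 r^2)
    n=cv2.undistortPoints(uv.reshape(-1,1,2),K(p),np.array([p['k1'],0,0,0.]),None,None,None).reshape(-1,2)
    T=p['world_from_camera']; o=T[:3,3]
    for x,y in n:
        d=T[:3,:3]@np.array([x,-y,-1]); out.append(o+d*(z-o[2])/d[2])
    return np.array(out)
def proj(p,P):
    P=np.atleast_2d(np.array(P,float)); T=p['world_from_camera']
    c=(P-T[:3,3])@T[:3,:3]; x=c[:,0]/-c[:,2]; y=-c[:,1]/-c[:,2]; f=1+p['k1']*(x*x+y*y)
    return np.c_[p['fx']*x*f+p['cx'],p['fy']*y*f+p['cy']]
def crop(im,x0,y0,x1,y1,s,name):
    cv2.imwrite(name,cv2.resize(im[y0:y1,x0:x1],None,fx=s,fy=s,interpolation=cv2.INTER_CUBIC))
E
python3 - <<'E'
from h import *
crop(cv2.imread('pics/scene0.png'),175,130,375,290,4,'pics/scene0z.png')
crop(cv2.imread('pics/side0.png'),145,150,355,270,3.8,'pics/side0z.png')
E
```

```text
(no output)
```

View pics/scene0z.png

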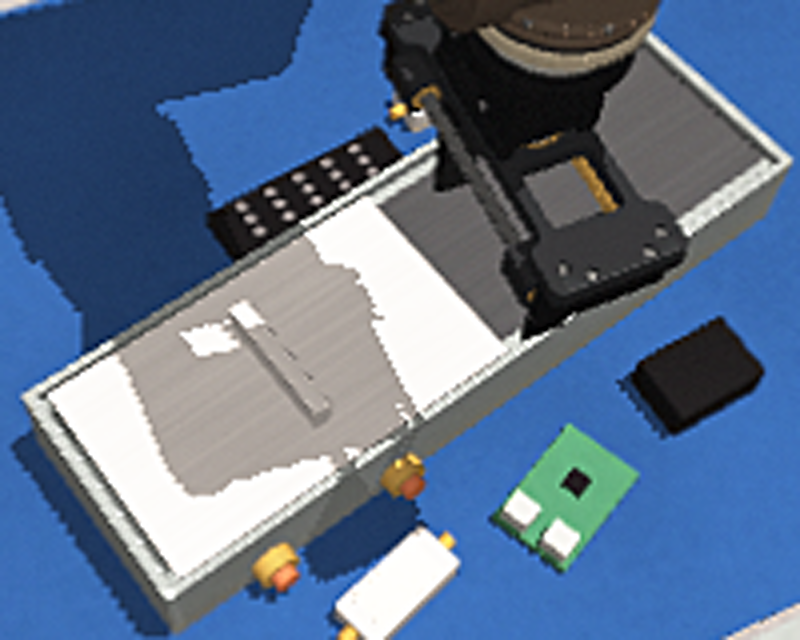

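View pics/side0z.png

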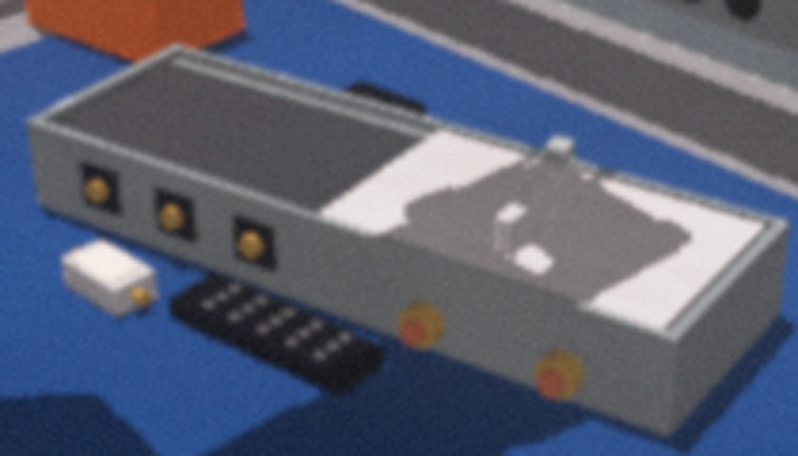

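```bash
python3 - <<'E'
from h import *
def un(z,s,o): return (np.array(z,float)+.5)/s-.5+np.array(o)
box=np.array([[-81,-258],[81,-258],[81,258],[-81,258]])+0.
box*=[1,260/258]
S=cast(optics.camera_params('scene'),un([(25,398),(172,603),(792,160),(652,35)],4,(175,130)),70)
D=cast(optics.camera_params('side'),un([(675,335),(785,222),(180,45),(35,120)],3.8,(145,150)),70)
def fit(P):
    c=P[:,:2].mean(0); A=box; B=P[:,:2]-c
    y=np.arctan2((A[:,0]*B[:,1]-A[:,1]*B[:,0]).sum(),(A*B).sum()); R=np.array([[np.cos(y),-np.sin(y)],[np.sin(y),np.cos(y)]])
    return c,y,B@R-A
for P in(S,D): print(P.round(1).tolist()); print(fit(P))
c,y,_=fit((S+D)/2); R=np.array([[np.cos(y),-np.sin(y)],[np.sin(y),np.cos(y)]]); print(c,y)
# rib top z=89: ends in scene zoom (230,310)-(325,410); 
r=cast(optics.camera_params('scene'),un([(243,305),(325,408)],4,(175,130)),89); print(r,(r[:,:2]-c)@R)
# cover leading edge
e=cast(optics.camera_params('scene'),un([(377,203),(505,345)],4,(175,130)),67); print((e[:,:2]-c)@R)
E
```

```text
[[530.8, -257.7, 70.0], [687.5, -220.0, 70.0], [564.5, 282.0, 70.0], [429.6, 250.0, 70.0]]
(array([553.0969371 ,  13.58072923]), np.float64(0.21989549460051788), array([[  0.11676822,   0.14094976],
       [ -0.78898374,   2.73722303],
       [-11.33240878,  -0.57949421],
       [ 12.0046243 ,  -2.29867858]]))
[[531.7, -255.0, 70.0], [683.2, -219.0, 70.0], [567.4, 280.8, 70.0], [413.6, 243.8, 70.0]]
(array([548.98730833,  12.64487284]), np.float64(0.2305146326070442), array([[ 3.02963962,  3.40755717],
       [-3.22365798,  3.77483847],
       [-1.79998194, -3.15206347],
       [ 1.9940003 , -4.03033216]]))
[551.04212272  13.11280103] 0.2251951900622449
[[ 532.63595724 -112.8018761    89.        ]
 [ 617.6244752   -94.39212631   89.        ]] [[ -46.05774256 -118.62536489]
 [  40.89569629 -119.65810081]]
[[-68.40429848   6.11016105]
 [ 64.63901595   5.39439192]]
```

Both views give the box at about (548.6, 12.5) with yaw about 0.232. The cover's origin and rib are at box y of about -119, which is within the stated range. Next I move behind the rib with the fingers shut.

```bash
python3 -m handwheel '[{"travel":[-5,-30,0],"roll":4},{"travel":[-15,-70,-20],"roll":8},{"travel":[-28,-110,-45],"roll":13.2},{"travel":[-40,-145,-65],"roll":13.2},{"travel":[-40,-145,-65],"roll":13.2},{"travel":[-40,-145,-65],"roll":13.2},{"travel":[-40,-145,-65],"roll":13.2}]' 1
python3 - <<'E'
from h import *
print(env.state()['eef_pos'])
for n in("scene","wrist","side"): cv2.imwrite(f'pics/{n}1.png',optics.read_camera(n)[:,:,::-1])
crop(cv2.imread('pics/scene1.png'),175,130,375,290,4,'pics/scene1z.png')
E
```

```text
t: 0.85
eef_pos: [585.5, -144.4, 150.2]
tcp_rot: [1.193, 1.57, -0.147]
ft_force: [0.7, 0.2, 0.2]
opening: 0.468
[ 585.53505637 -144.38122291  150.1906733 ]
```

View pics/scene1z.png

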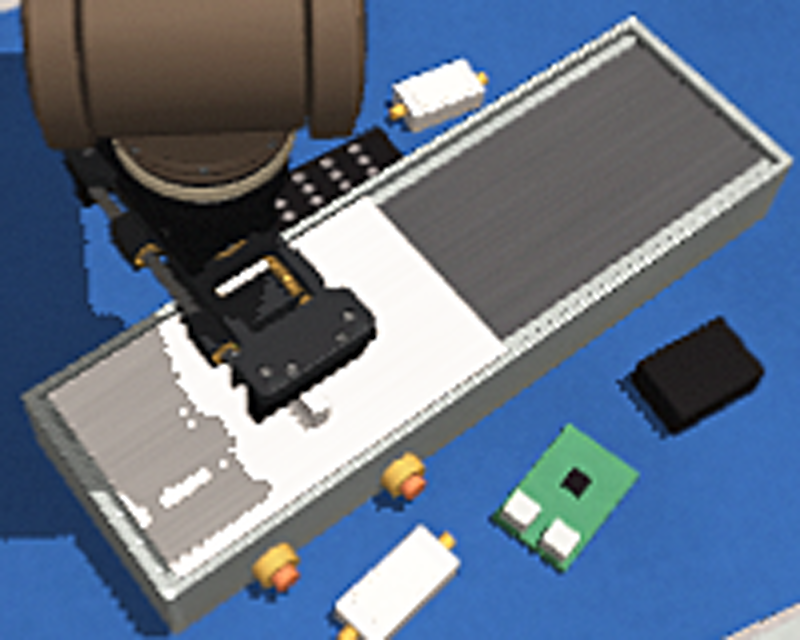

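View pics/wrist1.png

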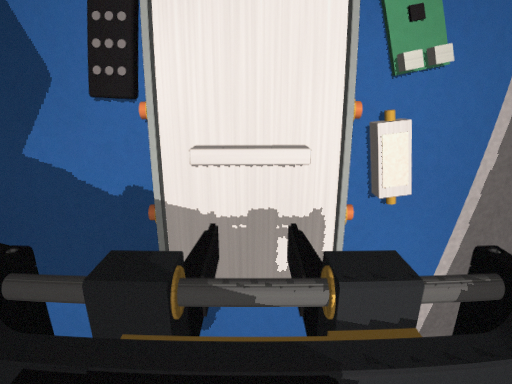

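View pics/side1.png

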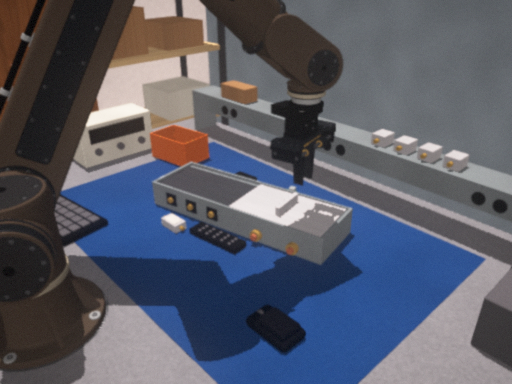

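The wrist view has the rib square to the tool, at (190–310, 156), with the fingers behind it on the centre line. I'll measure the rib, then go down.

```bash
python3 - <<'E'
from h import *
p=optics.camera_params('wrist'); s=env.state()
r=cast(p,[(190,148),(310,148),(190,164),(310,164)],89); print(r.round(1).tolist())
r2=cast(p,[(190,164),(310,164)],67)
w=cast(p,[(159,212),(342,212)],70);print('walls',w.round(1).tolist())
print(r.mean(0),np.arctan2(*(r[1]-r[0])[[1,0]]))
c=np.array([548.6,12.5]);y=.232;R=np.array([[np.cos(y),-np.sin(y)],[np.sin(y),np.cos(y)]])
print('tcp box',(s['eef_pos'][:2]-c)@R,'rib box',(r[:,:2]-c)@R)
E
```

```text
[[530.5, -109.1, 89.0], [616.3, -88.7, 89.0], [532.6, -120.8, 89.0], [619.6, -100.2, 89.0]]
walls [[511.3, -171.7, 70.0], [661.9, -136.1, 70.0]]
[ 574.76073142 -104.73107167   89.        ] 0.23248851133180676
tcp box [-1.73049367e-02 -1.60851761e+02] rib box [[ -45.61773457 -114.15400216]
 [  42.64570742 -114.11088446]
 [ -46.21577159 -126.10179248]
 [  43.2100479  -126.05438104]]
```

```bash
python3 -m handwheel '[{"travel":[0,0,-30],"roll":0},{"travel":[0,0,-55],"roll":0},{"travel":[0,0,-70],"roll":0},{"travel":[0,0,-76],"roll":0},{"travel":[0,0,-76],"roll":0},{"travel":[-2,10,-76],"roll":0},{"travel":[-3.5,15,-76],"roll":0}]' 0.0
```

```text
t: 1.7
eef_pos: [581.7, -129.0, 74.6]
tcp_rot: [1.125, 1.569, -0.215]
ft_force: [0.2, -0.4, -0.1]
opening: 0.503
```

```bash
python3 -m handwheel '[{"travel":[-1.6,6.8,0],"roll":0},{"travel":[-3.5,14.6,0],"roll":0},{"travel":[-6,25.3,0],"roll":0},{"travel":[-8.8,37,0],"roll":0},{"travel":[-11.5,48.7,0],"roll":0},{"travel":[-14.3,60.3,0],"roll":0},{"travel":[-17.1,72,0],"roll":0},{"travel":[-19.8,83.7,0],"roll":0}]'
python3 - <<'E'
from h import *
crop(optics.read_camera('scene')[:,:,::-1],175,130,375,290,4,'pics/scene2z.png')
E
```

```text
t: 2.5
eef_pos: [562.3, -46.3, 74.5]
tcp_rot: [0.851, 1.568, -0.489]
ft_force: [1.2, -6.3, 2.4]
opening: 0.499
```

View pics/scene2z.png

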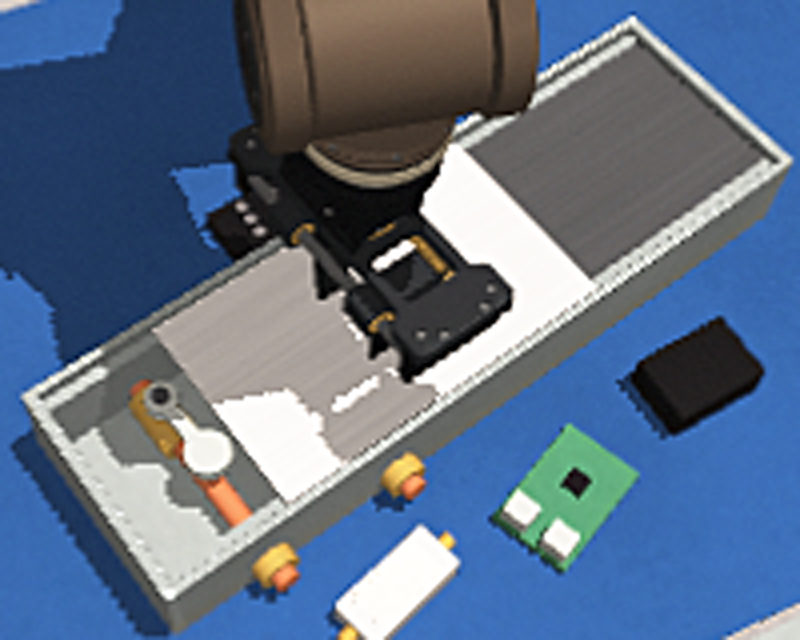

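The cover slides at about 6 N, and the disc-ended handle shows up at (210,450) in the zoom, so it is in the box y = -188 place. I keep pushing.

```bash
python3 -m handwheel '[{"travel":[-2.8,11.7,0],"roll":0},{"travel":[-5.5,23.4,0],"roll":0},{"travel":[-8.3,35,0],"roll":0},{"travel":[-11.1,46.7,0],"roll":0},{"travel":[-13.8,58.4,0],"roll":0},{"travel":[-16.6,70,0],"roll":0},{"travel":[-19.4,81.7,0],"roll":0},{"travel":[-22.1,93.4,0],"roll":0}]'
python3 -m handwheel '[{"travel":[-2.5,10.7,0],"roll":0},{"travel":[-5.1,21.4,0],"roll":0},{"travel":[-7.4,31.1,0],"roll":0},{"travel":[-9.7,40.9,0],"roll":0},{"travel":[-11.5,48.7,0],"roll":0},{"travel":[-13.4,56.4,0],"roll":0}]'
python3 - <<'E'
from h import *
crop(optics.read_camera('scene')[:,:,::-1],175,130,375,290,4,'pics/scene3z.png')
E
```

```text
t: 3.35
eef_pos: [540.1, 47.0, 74.3]
tcp_rot: [0.917, 1.569, -0.423]
ft_force: [1.8, -5.6, 2.3]
opening: 0.498
t: 3.95
eef_pos: [526.7, 103.4, 74.3]
tcp_rot: [0.982, 1.569, -0.358]
ft_force: [2.0, -7.0, 2.3]
opening: 0.497
```

View pics/scene3z.png

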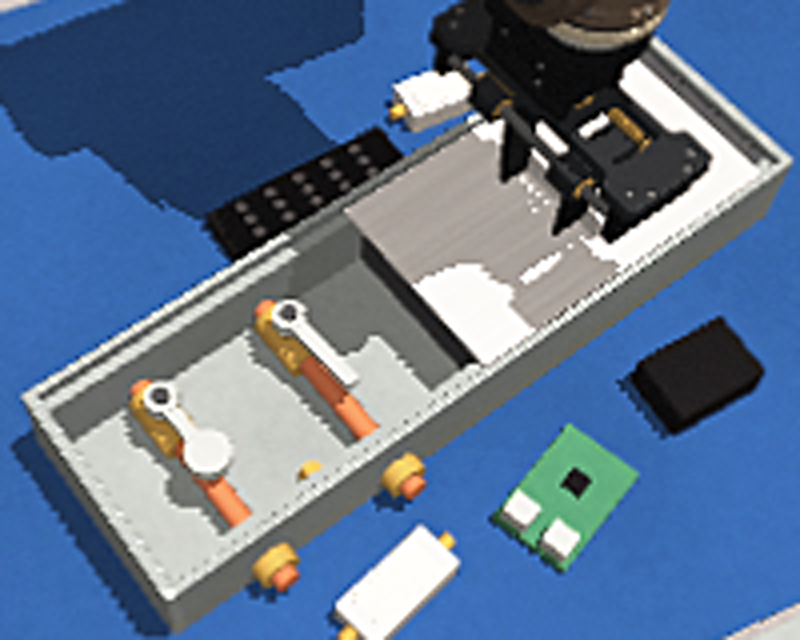

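```bash
python3 -m handwheel '[{"travel":[-1.4,5.8,0],"roll":0},{"travel":[-2.3,9.7,0],"roll":0},{"travel":[-3,12.6,0],"roll":0},{"travel":[-3.5,14.6,0],"roll":0}]'
python3 -m handwheel '[{"travel":[-0.5,2,0],"roll":0},{"travel":[-0.9,3.9,0],"roll":0}]'
```

```text
t: 4.4
eef_pos: [523.2, 117.7, 74.2]
tcp_rot: [0.971, 1.569, -0.369]
ft_force: [1.9, -7.9, 2.2]
opening: 0.496
t: 4.6
eef_pos: [523.1, 119.6, 74.3]
tcp_rot: [0.441, 1.566, -0.898]
ft_force: [7.8, -37.8, 2.7]
opening: 0.504
```

The force rose to 38 N with the TCP at box y = 110, where the far stop should be (cover at about 126). I back off, lift, and move to the trough with the fingers shut.

```bash
python3 -m handwheel '[{"travel":[2,-8,0],"roll":0},{"travel":[5,-20,3],"roll":0},{"travel":[9,-38,35],"roll":0},{"travel":[18,-70,60],"roll":0},{"travel":[30,-115,76],"roll":0},{"travel":[42,-160,76],"roll":0},{"travel":[54,-200,76],"roll":0},{"travel":[66,-240,76],"roll":0}]' 1
python3 -m handwheel '[{"travel":[13,-45,0],"roll":0},{"travel":[26,-90,0],"roll":0},{"travel":[26,-90,0],"roll":0},{"travel":[26,-90,0],"roll":0},{"travel":[26,-90,0],"roll":0}]'
python3 - <<'E'
from h import *
p=optics.camera_params('wrist'); cv2.imwrite('pics/wrist4.png',optics.read_camera('wrist')[:,:,::-1])
cv2.imwrite('pics/scene4.png',optics.read_camera('scene')[:,:,::-1])
crop(cv2.imread('pics/scene4.png'),175,130,375,290,4,'pics/scene4z.png')
E
```

```text
t: 5.4
eef_pos: [587.9, -120.2, 150.2]
tcp_rot: [1.91, 1.57, 0.569]
ft_force: [1.7, -0.4, -0.0]
opening: 0.006
t: 5.9
eef_pos: [613.3, -207.2, 149.6]
tcp_rot: [-2.634, 1.57, 2.309]
ft_force: [-0.0, 0.5, 0.5]
opening: 0.007
```

View pics/wrist4.png

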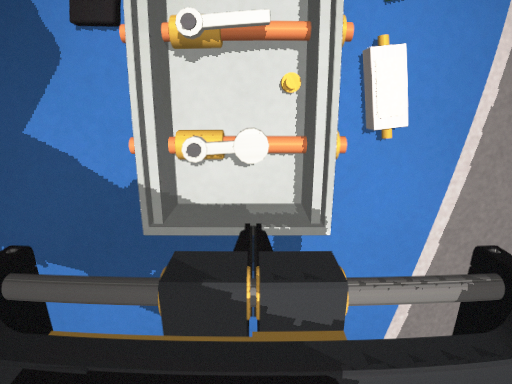

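View pics/scene4z.png

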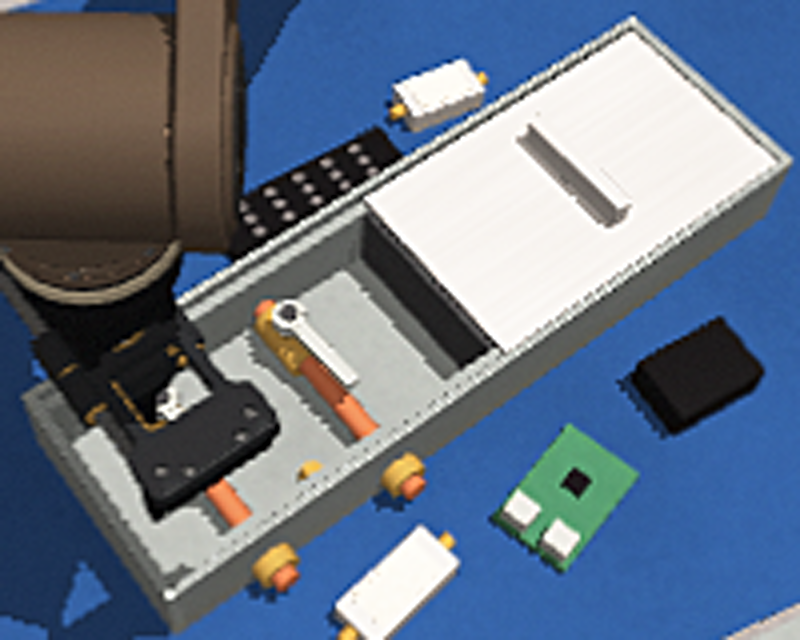

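The cover is parked against the far stop. In the wrist view the disc is at (251,146), its pivot at (193,150), and the plain handle runs along the top at (190–270, 18). I'll locate the disc.

```bash
python3 - <<'E'
from h import *
p=optics.camera_params('wrist'); im=cv2.imread('pics/wrist4.png'); s=env.state()
c=np.array([548.6,12.5]);y=.2325;R=np.array([[np.cos(y),-np.sin(y)],[np.sin(y),np.cos(y)]])
g=cv2.cvtColor(im,cv2.COLOR_BGR2GRAY)
print('hough',cv2.HoughCircles(cv2.medianBlur(g,3)[110:180,210:290],cv2.HOUGH_GRADIENT,1,30,param1=100,param2=12,minRadius=12,maxRadius=24))
P=cast(p,[(251,146),(193,150),(188,22),(269,16),(251,163)],56); print(P.round(1).tolist()); b=(P[:,:2]-c)@R; print(b)
t=s['eef_pos'][:2]; print('tcp',(t-c)@R, 'theta',np.arctan2(*(b[0]-b[1])[[1,0]]))
# fingertip view check
w=cast(p,[(146,233),(329,233)],70); print('wall corners',((w[:,:2]-c)@R))
# path: finger centre around pivot
piv=b[1]*.5+np.array([-35,-188])*.5; print('piv',piv)
for th in range(0,91,10):
    t_=np.radians(th); q=piv+48*np.array([np.cos(t_),np.sin(t_)])+28*np.array([np.sin(t_),-np.cos(t_)])
    print(th,q.round(1),(R@q+c-t).round(1))
E
```

```text
hough [[[40.5 35.5 17.4]]]
[[602.6, -164.3, 56.0], [555.9, -178.7, 56.0], [532.9, -81.3, 56.0], [593.0, -63.1, 56.0], [605.9, -178.3, 56.0]]
[[  11.83501638 -184.49912986]
 [ -36.93520169 -187.74716816]
 [ -36.85570113  -87.68087674]
 [  25.77173621  -83.76566647]
 [  11.81818056 -198.90269601]]
tcp [  12.77743708 -228.35271336] theta 0.0665006030857524
wall corners [[ -79.02420968 -257.32897749]
 [  78.90654908 -257.08452753]]
piv [ -35.96760085 -187.87358408]
0 [  12.  -215.9] [-3.6 12. ]
10 [  16.2 -207.1] [-1.6 21.4]
20 [  18.7 -197.8] [-1.3 31.1]
30 [  19.6 -188.1] [-2.6 40.7]
40 [  18.8 -178.5] [-5.6 49.9]
50 [  16.3 -169.1] [-10.2  58.5]
60 [  12.3 -160.3] [-16.2  66.1]
70 [   6.8 -152.3] [-23.4  72.6]
80 [-1.000e-01 -1.455e+02] [-31.6  77.7]
90 [  -8.  -139.9] [-40.6  81.3]
```

The numbers agree: the pivot is within 2 mm of its nominal place, the radius is 49 mm, and the handle angle is about 0.07 rad. I go down behind the disc, then print the arc.

```bash
python3 -m handwheel '[{"travel":[0,0,-40],"roll":0},{"travel":[0,0,-75],"roll":0},{"travel":[0,0,-95],"roll":0},{"travel":[0,0,-106],"roll":0},{"travel":[0,0,-106],"roll":0}]'
python3 - <<'E'
from h import *
c=np.array([548.6,12.5]);y=.2325;R=np.array([[np.cos(y),-np.sin(y)],[np.sin(y),np.cos(y)]])
t=env.state()['eef_pos'][:2]; print((t-c)@R)
piv=np.array([-35.9,-187.9])
for th in range(0,97,8):
    t_=np.radians(th); q=piv+48*np.array([np.cos(t_),np.sin(t_)])+25*np.array([np.sin(t_),-np.cos(t_)])
    print(th,(R@q+c-t).round(1))
E
```

```text
t: 6.5
eef_pos: [613.5, -207.1, 42.8]
tcp_rot: [-2.283, 1.569, 2.661]
ft_force: [-0.0, -0.3, 0.8]
opening: 0.002
[  12.54126836 -228.59947041]
0 [-4.  15.2]
8 [-2.7 22.6]
16 [-2.4 30.2]
24 [-3.2 37.7]
32 [-5. 45.]
40 [-7.8 52. ]
48 [-11.5  58.6]
56 [-16.2  64.5]
64 [-21.6  69.8]
72 [-27.7  74.2]
80 [-34.3  77.8]
88 [-41.4  80.4]
96 [-48.8  82. ]
```

```bash
python3 -m handwheel '[{"travel":[-3,8,0],"roll":0},{"travel":[-4,15.2,0],"roll":0},{"travel":[-3.3,19,0],"roll":4},{"travel":[-2.7,22.6,0],"roll":8},{"travel":[-2.5,26.4,0],"roll":12},{"travel":[-2.4,30.2,0],"roll":16},{"travel":[-2.8,34,0],"roll":20},{"travel":[-3.2,37.7,0],"roll":24}]'
python3 - <<'E'
from h import *
crop(optics.read_camera('scene')[:,:,::-1],175,190,275,290,6,'pics/scene5z.png')
cv2.imwrite('pics/wrist5.png',optics.read_camera('wrist')[:,:,::-1])
print(env.state()['ft_force'],env.state()['moment'])
E
```

```text
t: 7.3
eef_pos: [611.1, -170.0, 45.0]
tcp_rot: [0.44, 1.568, -0.478]
ft_force: [-0.3, -3.4, -0.9]
opening: 0.005
[-0.23486657 -0.15040971 -0.63742867] [ 0.02238242 -0.04610054  0.00486611]
```

View pics/wrist5.png

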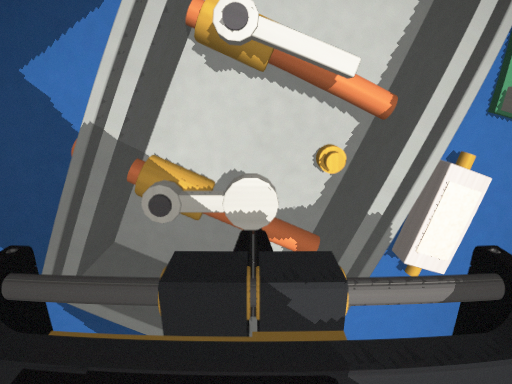

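The disc rests on the fingertips at (250,200), the handle has turned to about 24°, and the push force is about 3 N. The tool rose 2 mm, so I correct that and carry on round the arc.

```bash
python3 -m handwheel '[{"travel":[-0.8,3.7,-1],"roll":4},{"travel":[-1.8,7.3,-2],"roll":8},{"travel":[-3.1,10.9,-2],"roll":12},{"travel":[-4.6,14.3,-2],"roll":16},{"travel":[-6.4,17.7,-2],"roll":20},{"travel":[-8.3,20.9,-2],"roll":24},{"travel":[-10.6,24,-2],"roll":28},{"travel":[-13,26.8,-2],"roll":32}]'
python3 -m handwheel '[{"travel":[-2.6,2.7,0],"roll":4},{"travel":[-5.4,5.3,0],"roll":8},{"travel":[-8.4,7.6,0],"roll":12},{"travel":[-11.5,9.7,0],"roll":16},{"travel":[-14.8,11.6,0],"roll":20},{"travel":[-18.1,13.3,0],"roll":24}]'
python3 - <<'E'
from h import *
cv2.imwrite('pics/wrist6.png',optics.read_camera('wrist')[:,:,::-1])
E
```

```text
t: 8.2
eef_pos: [599.0, -143.2, 42.9]
tcp_rot: [0.195, 1.567, -0.168]
ft_force: [4.9, 0.8, 1.3]
opening: 0.002
t: 8.8
eef_pos: [580.5, -129.5, 42.7]
tcp_rot: [-0.056, 1.568, 0.001]
ft_force: [4.9, 5.0, 0.3]
opening: 0.001
```

View pics/wrist6.png

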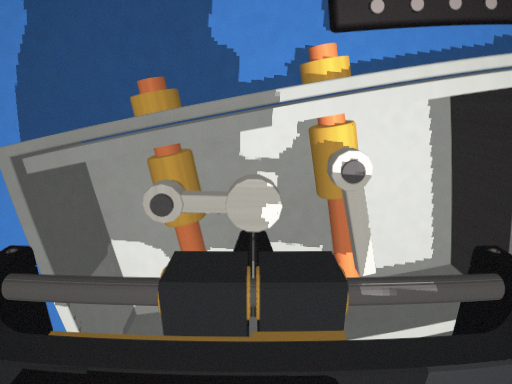

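The handle is at about 80°. The last few degrees go gently, until the force shows the stop.

```bash
python3 -m handwheel '[{"travel":[-3.5,1.4,0],"roll":4},{"travel":[-7.1,2.6,0],"roll":8},{"travel":[-8.9,3.1,0],"roll":10}]'
python3 -m handwheel '[{"travel":[-1.5,-0.3,0],"roll":0},{"travel":[-2.5,-0.6,0],"roll":0}]'
```

```text
t: 9.15
eef_pos: [571.2, -126.3, 42.6]
tcp_rot: [-0.108, 1.569, 0.123]
ft_force: [2.6, 4.7, 1.2]
opening: 0.005
t: 9.35
eef_pos: [570.0, -126.6, 42.8]
tcp_rot: [-0.146, 1.566, 0.081]
ft_force: [13.1, 12.4, -2.5]
opening: 0.007
```

The force rises to 18 N, which is the stop. I back off in box +x, lift clear and check.

```bash
python3 -m handwheel '[{"travel":[5,1.2,0],"roll":0},{"travel":[18,4.3,0],"roll":0},{"travel":[20,4.7,30],"roll":0},{"travel":[20,4.7,70],"roll":0},{"travel":[20,4.7,115],"roll":0},{"travel":[20,-20,150],"roll":0},{"travel":[20,-50,170],"roll":0},{"travel":[20,-50,170],"roll":0}]'
python3 - <<'E'
from h import *
p=optics.camera_params('wrist');cv2.imwrite('pics/wrist7.png',optics.read_camera('wrist')[:,:,::-1])
np.save('p7.npy',p['world_from_camera'])
cv2.imwrite('pics/scene7.png',optics.read_camera('scene')[:,:,::-1])
crop(cv2.imread('pics/scene7.png'),175,130,375,290,4,'pics/scene7z.png')
cv2.imwrite('pics/side7.png',optics.read_camera('side')[:,:,::-1])
E
```

```text
t: 10.15
eef_pos: [589.0, -180.4, 215.4]
tcp_rot: [-0.701, 1.565, -0.474]
ft_force: [0.5, 0.0, -0.9]
opening: 0.004
```

View pics/wrist7.png

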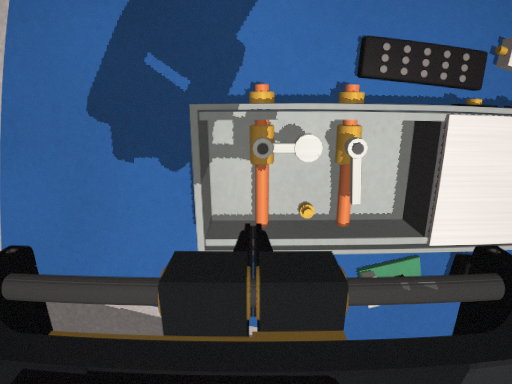

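View pics/scene7z.png

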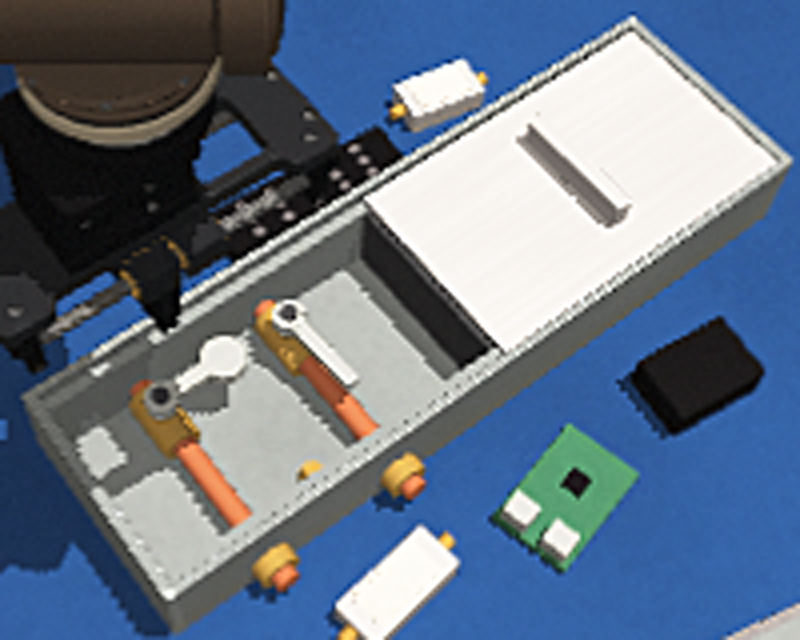

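View pics/side7.png

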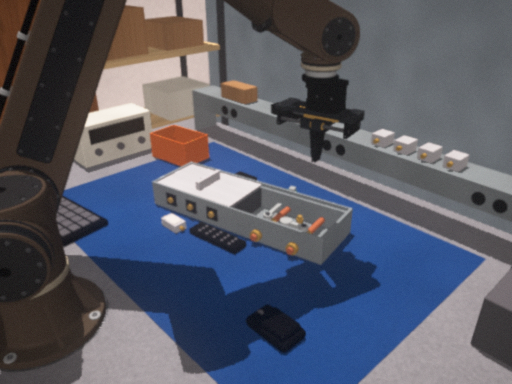

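In the wrist view the pivot is at (262,148) and the disc at (308,148), so the handle lies along the box's long axis. The cover is at its stop, and the plain handle and bystanders look unmoved. I'll check the angle in numbers.

```bash
python3 - <<'E'
from h import *
c=np.array([548.6,12.5]);y=.2325;R=np.array([[np.cos(y),-np.sin(y)],[np.sin(y),np.cos(y)]])
p=optics.camera_params('wrist');p['world_from_camera']=np.load('p7.npy')
b=(cast(p,[(262.5,148),(308,148.5),(358,148),(357,203)],56)[:,:2]-c)@R; print(b)
print('theta',np.arctan2(*(b[1]-b[0])[[1,0]]))
q=optics.camera_params('scene'); o=lambda z:(np.array(z)+.5)/4-.5+[175,130]
b=(cast(q,o([(160,397),(222,358)]),56)[:,:2]-c)@R; print(b,np.arctan2(*(b[1]-b[0])[[1,0]]))
e=(cast(q,o([(370,200),(500,353)]),67)[:,:2]-c)@R; print('cover rear edge y',e)
a=cv2.imread('pics/scene4.png').astype(int);d=cv2.imread('pics/scene7.png').astype(int)
print(np.abs(a-d)[195:230,240:266].max(), env.state()['qvel'].round(4), env.state()['t'])
E
```

```text
[[ -36.93446607 -187.02700049]
 [ -36.31498028 -139.3990982 ]
 [ -36.95220881  -86.38360007]
 [  23.91180021  -82.27927589]]
theta 1.5577902772512144
[[ -37.10326286 -188.4177274 ]
 [ -36.5981187  -141.34835416]] 1.5600648312889307
cover rear edge y [[-70.54261662   4.3544183 ]
 [ 69.63870265  -1.34221729]]
164 [ 0.0107  0.0111  0.008  -0.0005 -0.0005 -0.0076] 10.3
```

```bash
python3 - <<'E'
from h import *
print(job.job_done())
E
```

```text
the job is handed in; nothing more can be done
None
```

The cover is at the far stop and the disc-ended handle is shut. I handed the job in at about 10.3 s of the 48 s allowed; it returned no verdict.

**What I did:** I pushed the cover by its rib along the guides at about 6 N until the force rose to 38 N at the stop. Then, with the fingers shut, I pushed the disc round its quarter turn until the force rose to about 18 N at its stop. Finally I backed off and lifted clear, with no contact force left.

**Last checks:**
- **Disc-ended handle:** 1.558 rad in the wrist view and 1.560 rad in the scene view, against 1.571 rad for fully shut.
- **Cover:** its rear edge is at box y of about 1.5 mm, so its origin is at about 126 mm and the stop is at 127 mm. The two corners I picked disagreed by about 6 mm. That is within how well I can pick pixels, and the force at the stop agrees with the position.
- **Straight handle:** its far end reads within about 2.5 mm of where it was when first uncovered.
- **Loose things:** those in view look unmoved by eye. A pixel comparison of the scene pictures before and after the handle push showed a large change in the patch I compared. I did not follow it up; the arm and its shadow had moved between the two.

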